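Air the wooden chest on its folding stay, then shut it

TASK

Air the wooden chest on the ledge: raise its lid until the folding stay locks straight, let go, and leave the lid standing open on its own for about two seconds. Then push in the stay's knee to unlock it and get the lid gently all the way shut, without slamming it. Leave the tumbler, the canister and the tostonera as they stand.

Things in the scene. Friction and masses are not known exactly. Their poses are not given: they have to be found in the camera images.
- chest: Open wooden box 200 (its x) x 200 (its y) x 110 mm high, walls 10 mm, fixed to the ledge. Origin at the centre of its underside; its z is up, its -x side is the front (towards the robot), the lid is hinged along its +x rim.
- lid_hinge (a point): Middle of the lid's hinge axis, on the chest's +x rim, 100 mm to +x of the chest's middle, 110 mm high. The axis runs along the chest's y.
- lid_handle (a point): Centre of the handle: a wooden block 36 mm wide (along y), 20 mm thick, jutting out 49 mm from the middle of the lid's free front edge; 232 mm from the hinge axis and, lid shut, 6 mm above it, nothing below but the ledge. Turns with the lid, a 12 mm wooden board 205 x 200 mm, about 0.8 kg.
- lid (a joint): Lid angle (rad): 0 shut, grows as the front edge is raised (about the chest's +y axis). The stay stops it at about 1.09 (62 degrees), where the lid leans over the chest; locked it rests at about 1.06. The hinge is damped (1.3 N m s/rad): let go without the locked stay, the lid sinks shut by itself in 2 to 4 s at under 1 rad/s, which is gentle.
- knee_bar (a point): Middle of the knee bar: a steel bar 20 mm thick, 36 mm long along the chest's y, at the knee of the folding stay, outside the chest's -y wall (122 mm to -y of its middle). The stay is two flat steel links, each 67 mm: knee to lid, and knee to the chest's -y wall. Lid shut, the stay hangs folded beside the chest, knee low; locked, the knee stands above the rim, bulged slightly to -x and up.
- knee (a joint): Knee angle (rad): 0 folded, 2.61 straight, 2.96 its stop past straight (locked). A light spring takes the knee through to the stop by itself once the lid is raised as far as it goes. To unlock, push the knee bar 20 to 30 mm along the chest's +x and about 33 degrees below level; 1 to 4 N is enough. Then the lid sinks. The raised lid overhangs the knee: come from the front, tool leaning.
- tumbler_mid (a point): Green glass tumbler, 76 mm across, 120 mm high, loose, beside the chest. Point at its centre, half-way up.
- canister_mid (a point): White ceramic canister with a wooden twist cap, 96 mm across, 122 mm high, loose, beside the chest. Point at its centre, half-way up.
- tostonera_mid (a point): Wooden tostonera (plantain press): two boards 100 x 120 mm, 38 mm high together, with a 65 mm handle, loose, lying near the front left corner of the chest. Point at the centre of its boards, half-way up.

How it is judged:
On the way:
1. the lid stands open on its locked stay, let go, for 1.5 s (value of joint lid above 1 rad and value of joint knee above 2.75 rad and contact force between the fingers and chest below 0.3 N), for 1.5 s.
At the end, for the whole second after the job is handed in: The lid has stood open on its locked stay by itself and is now fully shut (within 0.03 rad) and at rest; the tumbler, canister and tostonera are within 25 mm of where they stood (value of joint lid below 0.03 rad and velocity of joint lid between -0.05 and 0.05 rad/s and distance of each of tumbler_mid, canister_mid, tostonera_mid from where it was at the start of the episode below 0.025 m); the robot touches nothing.
It fails at once if the lid is slammed (closing faster than 1.5 rad/s) (velocity of joint lid below -1.5 rad/s).
It fails at once if the tumbler, canister or tostonera is knocked away (more than 40 mm) (distance of any of tumbler_mid, canister_mid, tostonera_mid from where it was at the start of the episode above 0.04 m).
It also fails if it takes over 54 s, if anything falls off the work surface, if the arm or the gripper's body presses on something with over 40 N, if the wrist force passes 120 N, or if a joint passes its speed limit or range.

ROBOT

A 6-joint arm with a two-finger parallel gripper is mounted at the origin on the work surface. World frame = base frame: x ahead of the robot, y to its left, z up, the work surface at z = 0. Lengths are in m, angles in rad, forces in N, time in s.
With the tool pointing down it reaches from about 0.35 to 0.775 m from the base axis. Payload 7.3 kg.
Tool frame: the origin (TCP) lies between the finger pads; the fingertips stand 17 mm ahead of it and the grasp point (between the pads) lies 2 mm behind it; z points along the fingers, y is the line along which they close (so a half turn about z gives the same grasp; the last joint's range is limited). The gripper opens to 92 mm and grips with 3 to 60 N. Pads are 19 mm wide; open, the fingers measure 130 mm over their backs; the gripper's body (75 mm by 190 mm) begins 47 mm behind the grasp point.
Start: joints at [-1.306, 0.342, 1.524, -0, 1.275, -0.146], TCP at [0.21, -0.481, 0.244] pointing down, gripper open.
Joint ranges: [-2.53, 2.53], [-0.77, 2.02], [0.04, 2.7], [-1, 4.14], [0.28, 2.66], [-3.11, 3.11]. Speed limits (rad/s): [2.57, 2.57, 3.14, 3.14, 3.14, 3.14].

INTERFACE

Orientations are given as [roll, pitch, yaw] about the fixed x, y, z axes, in that order (R = Rz(yaw) Ry(pitch) Rx(roll)).
In Python, from cell import robot, optics gives the robot as it stands.
- The arm moves only by the tool play_rows, never from a script. Its argument "rows" is a list of rows, each a list of 7 numbers: the shift along the tool's x, y, z in cm, then the turn, a rotation vector about the tool's x, y, z in rad, then the opening, from 0 (shut) to 1 (fully open). In form: [[tx, ty, tz, wx, wy, wz, grip], ...]. A call has 1 to 20 rows; each row is the pose to reach, as a shift and turn from the pose commanded when the call began, along the tool's axes at that moment; what a row does not reach only later rows make up. A row lasts 1/10 s, in which the tool goes at most 50 mm and 8.59 degrees, less where a joint would pass 70% of its speed; a pose out of reach is approached as far as the arm can. A call with a gripper value outside its range is refused whole. The fingers move at their own pace and stop on an object; "squeeze" is the grip in N (left out, the last holds). Time passes only in rows, so rows that repeat a pose let the fingers close. It gives the time, the measured TCP pose, the force, the opening and the grip force at its end, in the units of the state.
- robot.observe(): the state, without advancing time (a new reading comes with each control period).
- optics.read_camera(name): name is "side" or "top" or "wrist"; returns (picture, depth): 384x512x3 uint8, red, green, blue; 384x512 float32, m along the optical axis (not along the pixel's ray), 0 where there is no reading.
- optics.camera_model(name): a dict with "fx", "fy", "cx", "cy" (pixels), "origin" and "rotation" of the camera in the world; the wrist camera has in their place "tool_from_camera" (4x4, takes a point from camera to tool coordinates, whose origin is the TCP and whose axes are the flange's). Camera axes: x right, y up, looking along -z (the intrinsics and any distortion apply to the point x, -y, -z); pixel columns grow to the right and rows downward; lengths in m; the calibration is good to about 2 mm. A picture is of the moment at which its call begins: read the wrist's pose just before it. camera_model takes no time and is no camera call.
- robot.hand_in(): hands the job in; it is judged then, once.
The state is a dict: "time": time; "qpos": joint angles; "qvel": joint speeds; "joint_efforts": joint torques, N m; "tool_pos": TCP position; "tool_rot": TCP orientation; "contact_force": force on the tool from outside, world axes, zero at the start; "torque": the same for the moment, N m; "opening": finger opening in m; "grip_force": force on a finger pad.
Only numpy, scipy, OpenCV 4.12 (cv2) and the standard library are available. Lean on these libraries where they do the work, as an engineer would, in place of code of your own. Each camera call takes 0.05 s, during which the arm holds its last target. There are 200 camera calls.

## Working session

There is one attempt and no reset: what is moved stays moved. The work goes in short steps, Python scripts to look and compute and a tool call to move; the robot and the scene stay as the last step left them, time stands still between calls to the robot, and variables do not carry over. Pictures are saved under pics/ and viewed, at most 10 in all, crops included, and the job is handed in when it is done.

Besides the shell and the picture viewer there is one more tool, called after "Request:" as a command line: name --pt "numbers of a row" for each row, then --argument value for the rest. play_rows: Moves the arm, as the interface text tells. Its arguments: {"type":"object","properties":{"rows":{"type":"array"},"squeeze":{"type":"number"}},"required":["rows"]}

```bash
mkdir -p pics; ls; cat > h.py <<'E'
import numpy as np, cv2
from cell import robot, optics
from scipy.spatial.transform import Rotation as R
def cloud(name):
    s=robot.observe(); im,d=optics.read_camera(name); m=optics.camera_model(name)
    v,u=np.mgrid[:d.shape[0],:d.shape[1]]
    P=np.stack([(u-m['cx'])/m['fx']*d,-(v-m['cy'])/m['fy']*d,-d],-1)
    if 'origin' in m: W=P@np.array(m['rotation']).T+np.array(m['origin'])
    else:
        T=np.array(m['tool_from_camera']); W=P@T[:3,:3].T+T[:3,3]
        W=W@R.from_euler('xyz',s['tool_rot']).as_matrix().T+np.array(s['tool_pos'])
    W[d==0]=np.nan
    return im,d,W
E
python3 - <<'E'
from h import *
print(robot.observe())
ims=[]
for n in('top','side'):
    im,d,W=cloud(n); np.save(n+'.npy',W); cv2.imwrite(n+'.png',im[...,::-1]); ims.append(im[...,::-1])
    m=optics.camera_model(n); print({k:np.round(v,3).tolist() if not isinstance(v,str) else v for k,v in m.items()})
cv2.imwrite('pics/a.png',cv2.resize(np.hstack(ims),(800,300)))
cv2.imwrite('pics/top.png',ims[0])
E
```

```text
pics
{'time': 0.0, 'qpos': array([-1.30598461e+00,  3.42735881e-01,  1.52506839e+00,  8.33168726e-06,
        1.27541208e+00, -1.46009385e-01]), 'qvel': array([ 0.00049084,  0.00168053,  0.00011696,  0.00026028, -0.00054601,
       -0.00088749]), 'joint_efforts': array([ 3.32821604e-03, -4.31235659e+01, -2.44217205e+01,  7.20569585e-02,
        5.59404760e-02, -1.03205975e-04]), 'tool_pos': array([ 0.20957531, -0.48091037,  0.2430202 ]), 'tool_rot': array([-3.13998739e+00, -2.44115492e-04,  4.10818470e-01]), 'contact_force': array([-0.62899391,  0.75814521, -0.13480064]), 'torque': array([-0.03765382, -0.01189083,  0.014588  ]), 'grip_force': 0.0, 'opening': 0.09193245416918595}Traceback (most recent call last):
  File "<stdin>", line 5, in <module>
  File "h.py", line 8, in cloud
    if 'origin' in m: W=P@np.array(m['rotation']).T+np.array(m['origin'])
                        ~~~~~~~~~~~~~~~~~~~~~~~~~~~^~~~~~~~~~~~~~~~~~~~~~
ValueError: operands could not be broadcast together with shapes (384,512) (3,)
```

```bash
python3 - <<'E'
from h import *
for n in ('top','side','wrist'):print(optics.camera_model(n))
E
```

```text
{'fx': 371.60156300961, 'fy': 371.60156300961, 'cx': 251.73872216898755, 'cy': 192.99401738219234, 'origin': array([0.49425708, 0.03459662, 0.94643038]), 'rotation': array([ 0.11215435, -0.00264394, -1.57583656])}
{'fx': 483.7627135074788, 'fy': 483.7627135074788, 'cx': 257.1154260381495, 'cy': 197.51736255076776, 'origin': array([0.24957835, 0.74374486, 1.04204565]), 'rotation': array([ 0.68599757, -0.00940862, -2.67320097])}
{'fx': 288.7567429304852, 'fy': 288.7567429304852, 'cx': 253.66234196850567, 'cy': 195.1275483707438, 'tool_from_camera': array([[-5.99246582e-04,  9.69228095e-01,  2.46163645e-01,
         6.57321711e-02],
       [ 9.99999550e-01,  3.99614356e-04,  8.60926687e-04,
         5.69467184e-04],
       [ 7.36063807e-04,  2.46164050e-01, -9.69227898e-01,
        -1.40364036e-01],
       [ 0.00000000e+00,  0.00000000e+00,  0.00000000e+00,
         1.00000000e+00]])}
```

Rotation is roll, pitch, yaw.

```bash
sed -i "s/np.array(m\['rotation'\]).T/R.from_euler('xyz',m['rotation']).as_matrix().T/" h.py
python3 - <<'E'
from h import *
ims=[]
for n in('top','side'):
    im,d,W=cloud(n); np.save(n+'.npy',W); cv2.imwrite(n+'.png',im[...,::-1]); ims.append(im[...,::-1])
    print(n,np.isnan(W[...,0]).mean(),np.round(W[::60,::80].reshape(-1,3),2)[:60:7].tolist())
cv2.imwrite('pics/a.png',cv2.resize(np.vstack(ims),None,fx=.78,fy=.78))
E
```

```text
top 0.004191080729166667 [[1.64, 1.25, -0.75], [1.33, 1.23, -0.75], [0.8, 0.69, 0.0], [0.64, 0.68, 0.0], [0.48, 0.8, -0.2], [0.3, 0.78, -0.19], [0.13, 0.77, -0.2]]
side 0.0047149658203125 [[2.46, -0.75, -0.24], [2.47, -0.62, -0.51], [2.39, -0.42, -0.75], [2.08, -0.1, -0.76], [1.81, 0.17, -0.76], [1.58, 0.39, -0.74], [0.92, 0.64, -0.0]]
```

View pics/a.png

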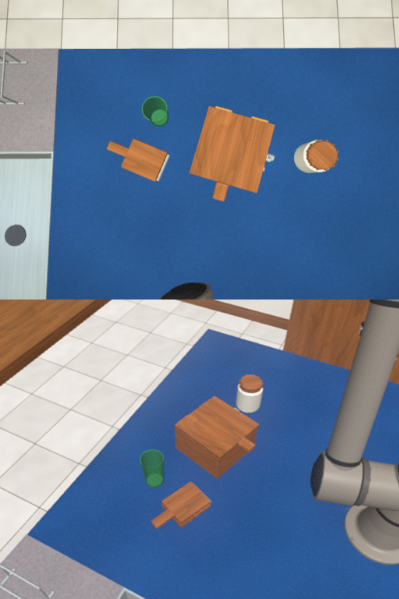

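The picture shows (top, upper half): lid centre ~(233,150), handle (220,192), knee bar (269,158), tumbler (155,110), canister (318,155), tostonera (145,158).

```bash
python3 - <<'E'
from h import *
W=np.load('top.npy'); z=W[...,2]
m=((z>.105)&(z<.14)).astype(np.uint8)
n,l,st,c=cv2.connectedComponentsWithStats(m)
for i in range(1,n):
    if st[i,4]<150: continue
    p=W[l==i]; print(st[i],np.round(np.nanmean(p,0),4), np.round(np.nanpercentile(p,[5,95],axis=0),3).tolist())
    if 100<st[i,0]+0 and st[i,4]>3000:
        lid=(l==i).astype(np.uint8)
        core=cv2.morphologyEx(lid,cv2.MORPH_OPEN,np.ones((35,35)))
        q=W[core>0][:,:2].astype(np.float32); r=cv2.minAreaRect(q); print('lid',r, np.median(W[core>0][:,2]))
        hd=cv2.morphologyEx(lid-core,cv2.MORPH_OPEN,np.ones((7,7))); 
        n2,l2,s2,c2=cv2.connectedComponentsWithStats(hd)
        for j in range(1,n2):
            q=W[l2==j]; print('part',s2[j],np.round(q.mean(0),4),cv2.minAreaRect(q[:,:2].astype(np.float32)))
# others: objects 
for nm,(lo,hi) in dict(all=(.02,.2)).items():
    m=((z>lo)&(z<hi)).astype(np.uint8); n,l,st,c=cv2.connectedComponentsWithStats(m)
    for i in range(1,n):
        if st[i,4]>150:
            p=W[l==i]; print('obj',st[i],np.round(np.nanpercentile(p,[2,98],axis=0),3).tolist())
# knee bar region
v0,v1,u0,u1=190,215,335,360
im=cv2.imread('top.png')
print(np.round(W[190:215:3,336:358:3],3).tolist())
cv2.imwrite('pics/k.png',cv2.resize(np.hstack([im[110:270,220:380]]),None,fx=3.5,fy=3.5))
E
```

```text
[181 123  34  33 278] [0.7159 0.1564 0.117 ] [[0.677, 0.12, 0.107], [0.747, 0.188, 0.122]]
[ 242  135  110  123 8570] [ 0.5884 -0.0691  0.1223] [[0.487, -0.162, 0.12], [0.687, 0.02, 0.125]]
lid ((0.0, 0.0), (0.0, 0.0), 0.0) nan
part [ 244  137  107  119 8413] [ 0.5885 -0.0694  0.1223] ((0.5741415619850159, -0.06647250056266785), (0.20382140576839447, 0.2624480426311493), 73.44995880126953)
[ 393  179   41   39 1204] [ 0.5743 -0.328   0.121 ] [[0.541, -0.363, 0.115], [0.608, -0.294, 0.124]]
obj [  0  65  25  67 294] [[0.759, 0.618, 0.023], [0.903, 0.661, 0.096]]
obj [181 123  35  38 782] [[0.677, 0.12, 0.025], [0.747, 0.188, 0.122]]
obj [ 242  135  110  123 8653] [[0.47, -0.178, 0.114], [0.701, 0.034, 0.126]]
obj [ 137  177   80   55 2417] [[0.514, 0.131, 0.024], [0.626, 0.303, 0.041]]
obj [ 378  179   56   42 1842] [[0.531, -0.366, 0.027], [0.615, -0.284, 0.125]]
  return _methods._mean(a, axis=axis, dtype=dtype,
  ret = ret.dtype.type(ret / rcount)
```

View pics/k.png

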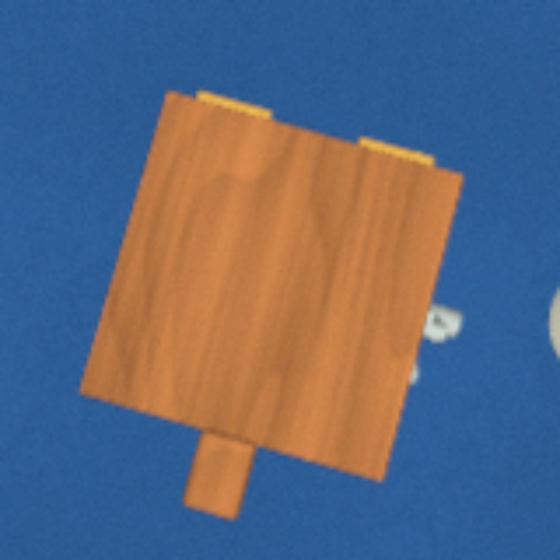

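Lid corners in the crop at about (167,92), (463,173), (382,480), (80,393); handle (219,475); knee bar right of the lid at (440,322).

```bash
python3 - <<'E'
from h import *
W=np.load('top.npy')
z=W[...,2]
m=((z>.112)&(z<.135)).astype(np.uint8); n,l,st,c=cv2.connectedComponentsWithStats(m)
i=[i for i in range(1,n) if st[i,4]>5000][0]
lid=(l==i).astype(np.uint8)
mo=optics.camera_model('top'); Rm=R.from_euler('xyz',mo['rotation']).as_matrix(); o=np.array(mo['origin'])
def ray(u,v,zz):
    d=Rm@np.array([(u-mo['cx'])/mo['fx'],-(v-mo['cy'])/mo['fy'],-1]); return o+d*(zz-o[2])/d[2]
for a,b in((167,92),(463,173),(382,480),(80,393),(219,475),(214,432+2),(255,445)):print(np.round(ray(220+a/3.5-.5,110+b/3.5-.5,.122),4))
yaw=np.radians(-16.55)
p=W[lid>0][:,:2]
X=np.array([np.cos(yaw),np.sin(yaw)]);Y=np.array([-X[1],X[0]])
a=p@X;b=p@Y
print('along x',np.percentile(a,[0.2,99.8]),'y body',[np.percentile(b[a>np.percentile(a,30)],[.2,99.8])], 'hnd', np.percentile(b[a<a.min()+.04],[1,99]), a.min())
xb=np.percentile(a,99.8)
hb=b[a<a.min()+.04].mean(); bb=np.percentile(b[a>np.percentile(a,30)],[.2,99.8]).mean()
print('hinge?',(xb)*X+bb*Y,'handle',(a.min()+.0245)*X+hb*Y)
E
```

```text
[ 0.7177 -0.0039  0.122 ]
[ 0.6634 -0.1943  0.122 ]
[ 0.4676 -0.1365  0.122 ]
[0.5231 0.053  0.122 ]
[ 0.4713 -0.0341  0.122 ]
[ 0.4969 -0.0314  0.122 ]
[ 0.4899 -0.0571  0.122 ]
along x [0.44066196 0.69750087] y body [array([0.00117196, 0.2011727 ])] hnd [0.08431076 0.1196427 ] 0.43804624516435053
hinge? [ 0.6974236  -0.10170358] handle [ 0.47253268 -0.03366617]
```

Request:
play_rows --pt "41.2 -31.0 4.0 0 0 -2.442 1" --pt "41.2 -31.0 4.0 0 0 -2.442 1" --pt "41.2 -31.0 4.0 0 0 -2.442 1" --pt "41.2 -31.0 4.0 0 0 -2.442 1" --pt "41.2 -31.0 4.0 0 0 -2.442 1" --pt "41.2 -31.0 4.0 0 0 -2.442 1" --pt "41.2 -31.0 4.0 0 0 -2.442 1" --pt "41.2 -31.0 4.0 0 0 -2.442 1" --pt "41.2 -31.0 4.0 0 0 -2.442 1" --pt "41.2 -31.0 4.0 0 0 -2.442 1" --pt "41.2 -31.0 4.0 0 0 -2.442 1" --pt "41.2 -31.0 4.0 0 0 -2.442 1" --pt "41.2 -31.0 4.0 0 0 -2.442 1" --pt "41.2 -31.0 4.0 0 0 -2.442 1" --pt "41.2 -31.0 4.0 0 0 -2.442 1" --pt "41.2 -31.0 4.0 0 0 -2.442 1" --pt "41.2 -31.0 4.0 0 0 -2.442 1" --pt "41.2 -31.0 4.0 0 0 -2.442 1" --pt "41.2 -31.0 4.0 0 0 -2.442 1" --pt "41.2 -31.0 4.0 0 0 -2.442 1"

```text
time: 2.15
tool_pos: [0.4636, -0.0326, 0.2036]
tool_rot: [-3.142, -0.0, 2.852]
contact_force: [-0.4, 0.1, -0.7]
opening: 0.0916
grip_force: 0.0
```

```bash
python3 - <<'E'
from h import *
im,d,W=cloud('wrist')
z=W[...,2]; yaw=np.radians(-16.55); X=np.array([np.cos(yaw),np.sin(yaw)]);Y=np.array([-X[1],X[0]])
P=W[(z>.11)&(z<.14)][:,:2]; a=P@X-.695; b=P@Y-.1015
k=(a<-.215)&(abs(b)<.06)
print(k.sum(), np.percentile(a[k],[0,1,5]), np.percentile(b[k],[1,50,99]))
for lo in (-.25,-.24,-.23,-.22): kk=k&(abs(a-lo)<.005); print(lo,kk.sum(),np.percentile(b[kk],[2,98]) if kk.any() else 0)
E
```

```text
2413 [-0.25767497 -0.25748184 -0.2571878 ] [-0.02051351 -0.00319844  0.01445414]
-0.25 571 [-0.01991643  0.01410317]
-0.24 534 [-0.01997006  0.01420182]
-0.23 515 [-0.01987486  0.01420927]
-0.22 504 [-0.02042723  0.01461217]
```

Request:
play_rows --pt "0 -0.2 2.5 0 0 0 1" --pt "0 -0.2 5 0 0 0 1" --pt "0 -0.2 7.5 0 0 0 1" --pt "0 -0.2 9 0 0 0 1" --pt "0 -0.2 9 0 0 0 1" --pt "0 -0.2 9 0 0 0 0.2" --pt "0 -0.2 9 0 0 0 0.2" --pt "0 -0.2 9 0 0 0 0.2" --pt "0 -0.2 9 0 0 0 0.2" --pt "0 -0.2 9 0 0 0 0.2" --pt "0 -0.2 9 0 0 0 0.2" --pt "0 -0.2 9 0 0 0 0.2" --pt "0 -0.2 9 0 0 0 0.2" --squeeze 15

```text
time: 3.5
tool_pos: [0.4631, -0.0342, 0.1137]
tool_rot: [3.141, 0.0, 2.853]
contact_force: [0.6, 2.5, 0.6]
opening: 0.036
grip_force: 15.0
```

```bash
python3 - <<'E'
import numpy as np
for t in np.r_[np.arange(1,21)*.0275,.55+np.arange(1,21)*.0275]:
    print(round(t,3),np.round([-100*(.2416-.2416*np.cos(t)+.0057*np.sin(t)),-100*(.2416*np.sin(t)+.0057*np.cos(t)-.0057)],2).tolist())
E
```

```text
0.028 [-0.02, -0.66]
0.055 [-0.07, -1.33]
0.082 [-0.13, -1.99]
0.11 [-0.21, -2.65]
0.138 [-0.31, -3.31]
0.165 [-0.42, -3.96]
0.192 [-0.56, -4.61]
0.22 [-0.71, -5.26]
0.248 [-0.88, -5.9]
0.275 [-1.06, -6.54]
0.302 [-1.27, -7.17]
0.33 [-1.49, -7.8]
0.358 [-1.73, -8.42]
0.385 [-1.98, -9.03]
0.412 [-2.26, -9.64]
0.44 [-2.54, -10.24]
0.468 [-2.85, -10.83]
0.495 [-3.17, -11.41]
0.522 [-3.51, -11.98]
0.55 [-3.86, -12.54]
0.578 [-4.23, -13.1]
0.605 [-4.61, -13.64]
0.633 [-5.01, -14.17]
0.66 [-5.42, -14.69]
0.688 [-5.85, -15.2]
0.715 [-6.29, -15.7]
0.742 [-6.74, -16.19]
0.77 [-7.21, -16.66]
0.798 [-7.69, -17.12]
0.825 [-8.18, -17.56]
0.852 [-8.69, -18.0]
0.88 [-9.21, -18.41]
0.908 [-9.73, -18.82]
0.935 [-10.27, -19.21]
0.962 [-10.82, -19.58]
0.99 [-11.38, -19.94]
1.018 [-11.95, -20.28]
1.045 [-12.53, -20.61]
1.072 [-13.11, -20.92]
1.1 [-13.71, -21.22]
```

Request:
play_rows --pt "-0.02 0 -0.66 0 0 0 0.2" --pt "-0.07 0 -1.33 0 0 0 0.2" --pt "-0.13 0 -2 0 0 0 0.2" --pt "-0.21 0 -2.65 0 0 0 0.2" --pt "-0.31 0 -3.3 0 0 0 0.2" --pt "-0.42 0 -3.95 0 0 0 0.2" --pt "-0.56 0 -4.6 0 0 0 0.2" --pt "-0.71 0 -5.25 0 0 0 0.2" --pt "-0.88 0 -5.9 0 0 0 0.2" --pt "-1.06 0 -6.55 0 0 0 0.2" --pt "-1.27 0 -7.15 0 0 0 0.2" --pt "-1.5 0 -7.8 0 0 0 0.2" --pt "-1.73 0 -8.4 0 0 0 0.2" --pt "-2 0 -9.05 0 0 0 0.2" --pt "-2.26 0 -9.65 0 0 0 0.2" --pt "-2.54 0 -10.25 0 0 0 0.2" --pt "-2.85 0 -10.85 0 0 0 0.2" --pt "-3.17 0 -11.4 0 0 0 0.2" --pt "-3.5 0 -12 0 0 0 0.2" --pt "-3.86 0 -12.5 0 0 0 0.2" --squeeze 20

```text
time: 5.5
tool_pos: [0.4996, -0.0451, 0.2389]
tool_rot: [3.141, -0.002, 2.853]
contact_force: [0.1, 4.5, -4.8]
opening: 0.0361
grip_force: 20.0
```

Request:
play_rows --pt "-0.37 0 -0.56 0 0 0 0.2" --pt "-0.75 0 -1.1 0 0 0 0.2" --pt "-1.15 0 -1.63 0 0 0 0.2" --pt "-1.56 0 -2.15 0 0 0 0.2" --pt "-2 0 -2.66 0 0 0 0.2" --pt "-2.43 0 -3.16 0 0 0 0.2" --pt "-2.88 0 -3.65 0 0 0 0.2" --pt "-3.35 0 -4.12 0 0 0 0.2" --pt "-3.83 0 -4.58 0 0 0 0.2" --pt "-4.32 0 -5.02 0 0 0 0.2" --pt "-4.83 0 -5.46 0 0 0 0.2" --pt "-5.35 0 -5.87 0 0 0 0.2" --pt "-5.87 0 -6.28 0 0 0 0.2" --pt "-6.41 0 -6.67 0 0 0 0.2" --pt "-6.96 0 -7.04 0 0 0 0.2" --pt "-7.52 0 -7.4 0 0 0 0.2" --pt "-8.1 0 -7.74 0 0 0 0.2" --pt "-8.67 0 -8.07 0 0 0 0.2" --pt "-9.25 0 -8.38 0 0 0 0.2" --pt "-9.7 0 -8.6 0 0 0 0.2"

```text
time: 7.5
tool_pos: [0.5916, -0.0725, 0.3239]
tool_rot: [-3.142, -0.006, 2.853]
contact_force: [-13.8, 8.4, -9.2]
opening: 0.0357
grip_force: 20.0
```

Request:
play_rows --pt "-0.2 0 -0.1 0 0 0 0.2" --pt "-0.2 0 -0.1 0 0 0 0.2" --pt "-0.2 0 -0.1 0 0 0 0.2" --pt "-0.2 0 -0.1 0 0 0 0.2" --pt "-0.2 0 -0.1 0 0 0 0.2"

```text
time: 8.0
tool_pos: [0.5916, -0.0725, 0.3239]
tool_rot: [-3.141, -0.011, 2.853]
contact_force: [-12.0, 7.9, -9.1]
opening: 0.0357
grip_force: 20.0
```

```bash
python3 - <<'E'
from h import *
im,d,W=cloud('top'); np.save('top2.npy',W); cv2.imwrite('top2.png',im[...,::-1])
cv2.imwrite('pics/b.png',cv2.resize(im[100:260,220:400,::-1],None,fx=3.5,fy=3.5))
E
```

```text
(no output)
```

View pics/b.png

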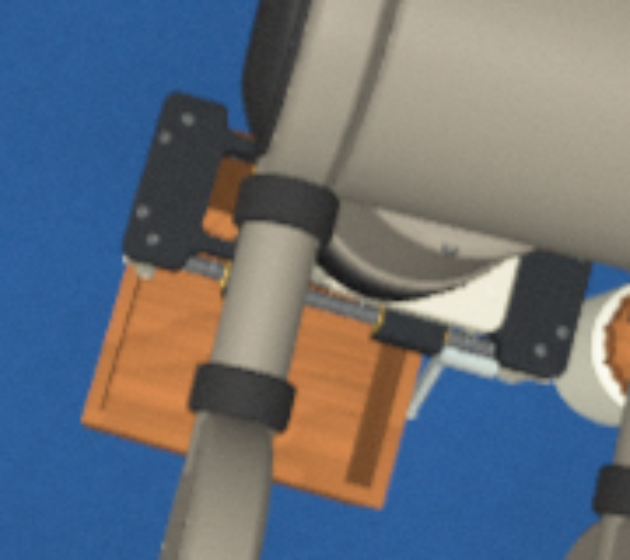

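Knee bar visible above the rim at crop (470,362). Release and withdraw upward.

Request:
play_rows --pt "0.1 0 0 0 0 0 1" --pt "0.1 0 0 0 0 0 1" --pt "0.1 0 0 0 0 0 1" --pt "0.1 0 0 0 0 0 1" --pt "0.1 0 -2 0 0 0 1" --pt "0.1 0 -5 0 0 0 1" --pt "2 0 -9 0 0 0 1" --pt "7 0 -9 0 0 0 1" --pt "12 0 -9 0 0 0 1" --pt "17 0 -9 0 0 0 1" --pt "21 0 -9 0 0 0 1" --pt "21 0 -9 0 0 0 1"

```text
time: 9.25
tool_pos: [0.3901, -0.0128, 0.4175]
tool_rot: [-3.141, 0.003, 2.854]
contact_force: [0.3, -0.2, -0.1]
opening: 0.0921
grip_force: 0.0
```

```bash
python3 - <<'E'
from h import *
print(robot.observe()['time'],robot.observe()['qpos'])
ims=[]
X=np.array([np.cos(-.2889),np.sin(-.2889)]);Y=np.array([-X[1],X[0]])
for n in('top','wrist','side'):
    im,d,W=cloud(n); np.save(n+'3.npy',W); cv2.imwrite(n+'3.png',im[...,::-1]); ims.append(im[...,::-1])
    a=W[...,0]*X[0]+W[...,1]*X[1]-.695; b=W[...,0]*Y[0]+W[...,1]*Y[1]-.0985; z=W[...,2]
    hsv=cv2.cvtColor(im,cv2.COLOR_RGB2HSV)
    k=(b<-.101)&(b>-.15)&(z>.1)&(z<.3)&(a>-.25)&(a<.1)&(hsv[...,1]<70)
    print(n,k.sum())
    if k.sum(): print(np.round(np.c_[a[k],b[k],z[k]][::max(1,k.sum()//25)],3).tolist())
    kl=(abs(b)<.09)&(z>.13)&(z<.33)&(a>-.16)&(a<.05)
    if kl.sum()>50: print('lid angle', np.polyfit(a[kl],z[kl],1) )
cv2.imwrite('pics/c.png',cv2.resize(np.vstack([ims[0],ims[1]]),None,fx=.78,fy=.78))
E
```

```text
9.25 [-2.29553508e-01 -9.92733468e-04  1.47746769e+00 -2.97276871e-04
  1.66190732e+00 -1.51228895e+00]
top 218
[[-0.06, -0.113, 0.197], [-0.084, -0.112, 0.178], [-0.088, -0.11, 0.173], [-0.093, -0.108, 0.169], [-0.096, -0.108, 0.159], [-0.097, -0.113, 0.163], [-0.099, -0.113, 0.16], [-0.098, -0.119, 0.144], [-0.102, -0.116, 0.15], [-0.107, -0.109, 0.155], [-0.101, -0.127, 0.149], [-0.108, -0.112, 0.153], [-0.102, -0.131, 0.152], [-0.11, -0.114, 0.15], [-0.105, -0.13, 0.15], [-0.113, -0.107, 0.146], [-0.109, -0.122, 0.152], [-0.115, -0.101, 0.116], [-0.115, -0.11, 0.15], [-0.11, -0.126, 0.153], [-0.117, -0.109, 0.142], [-0.114, -0.123, 0.151], [-0.12, -0.102, 0.128], [-0.115, -0.125, 0.147], [-0.122, -0.103, 0.126], [-0.114, -0.136, 0.146], [-0.126, -0.102, 0.114], [-0.129, -0.105, 0.106]]
lid angle [-1.7042428   0.13237567]
wrist 365
[[-0.128, -0.108, 0.108], [-0.126, -0.109, 0.115], [-0.122, -0.104, 0.113], [-0.12, -0.104, 0.121], [-0.12, -0.107, 0.13], [-0.118, -0.108, 0.135], [-0.117, -0.135, 0.139], [-0.117, -0.112, 0.139], [-0.118, -0.127, 0.144], [-0.118, -0.105, 0.143], [-0.1
[... 429 characters left out ...]
0.061, -0.115, 0.196], [-0.069, -0.118, 0.195], [-0.059, -0.101, 0.189], [-0.063, -0.102, 0.184], [-0.076, -0.111, 0.182], [-0.084, -0.109, 0.182], [-0.087, -0.111, 0.175], [-0.088, -0.11, 0.169], [-0.088, -0.111, 0.162], [-0.104, -0.141, 0.149], [-0.111, -0.14, 0.15], [-0.112, -0.135, 0.15], [-0.11, -0.124, 0.153], [-0.106, -0.111, 0.155], [-0.1, -0.111, 0.148], [-0.118, -0.133, 0.145], [-0.117, -0.125, 0.146], [-0.116, -0.113, 0.149], [-0.114, -0.108, 0.148], [-0.118, -0.103, 0.15], [-0.121, -0.102, 0.149], [-0.116, -0.102, 0.138], [-0.115, -0.104, 0.129], [-0.117, -0.102, 0.124], [-0.118, -0.107, 0.114], [-0.121, -0.104, 0.111], [-0.132, -0.108, 0.107]]
lid angle [-1.87064365  0.09778418]
```

View pics/c.png

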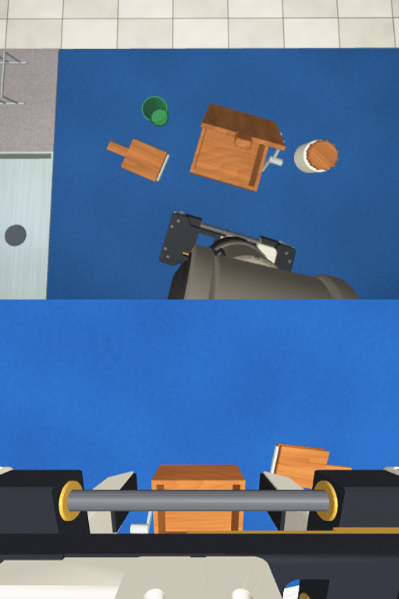

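```bash
python3 - <<'E'
import numpy as np
L1,L2=.446,.392
for D in(.18,.24,.30):
  h=D-.064
  for lean in(30,40,50,57):
    l=np.radians(lean)
    for s in (.02,.07):   # TCP distance behind bar centre, along tool axis
      r=(.695-.108)*1.0-s*np.sin(l)-D*np.sin(l); z=.142+s*np.cos(l)+D*np.cos(l)-h
      d2=r*r+z*z; q3=np.arccos((d2-L1**2-L2**2)/(2*L1*L2)); g=np.arctan2(r,z); q2=g-np.arctan2(L2*np.sin(q3),L1+L2*np.cos(q3))
      print(D,lean,s,np.round([q2,q3,np.pi-l-q2-q3],2))
E
```

```text
0.18 30 0.02 [0.37 1.79 0.46]
0.18 30 0.07 [0.27 1.8  0.55]
0.18 40 0.02 [0.34 1.89 0.21]
0.18 40 0.07 [0.23 1.93 0.29]
0.18 50 0.02 [ 0.33  1.98 -0.05]
0.18 50 0.07 [0.21 2.05 0.01]
0.18 57 0.02 [ 0.34  2.04 -0.24]
0.18 57 0.07 [ 0.22  2.12 -0.2 ]
0.24 30 0.02 [0.32 1.88 0.41]
0.24 30 0.07 [0.22 1.89 0.51]
0.24 40 0.02 [0.29 2.01 0.14]
0.24 40 0.07 [0.17 2.05 0.23]
0.24 50 0.02 [ 0.29  2.13 -0.15]
0.24 50 0.07 [ 0.16  2.19 -0.08]
0.24 57 0.02 [ 0.31  2.2  -0.36]
0.24 57 0.07 [ 0.18  2.28 -0.31]
0.3 30 0.02 [0.28 1.97 0.37]
0.3 30 0.07 [0.16 1.98 0.47]
0.3 40 0.02 [0.25 2.13 0.07]
0.3 40 0.07 [0.11 2.16 0.17]
0.3 50 0.02 [ 0.26  2.26 -0.25]
0.3 50 0.07 [ 0.11  2.33 -0.17]
0.3 57 0.02 [ 0.3   2.35 -0.5 ]
0.3 57 0.07 [ 0.16  2.43 -0.44]
```

The lid stands at about 62° by itself; the top view shows the knee bar at (277,160), and its centre is about (-108 mm from hinge, -122 mm in y, z 142 mm). Tumbler, canister and tostonera are unchanged. Next, move to a standoff in front of the knee, leaning 30°.

Request:
play_rows --pt "0 -4 4 0 -0.1 0 0" --pt "0 -7 8 0 -0.25 0 0" --pt "-1 -10 12 0 -0.4 0 0" --pt "-2 -12.4 16 0 -0.52 0 0" --pt "-3 -12.4 20 0 -0.52 0 0" --pt "-4 -12.4 20 0 -0.52 0 0" --pt "-4 -12.4 20 0 -0.52 0 0" --pt "-7 -12.4 21 0 -0.52 0 0" --pt "-10 -12.4 22 0 -0.52 0 0" --pt "-13 -12.4 23 0 -0.52 0 0" --pt "-15 -12.4 23.5 0 -0.52 0 0" --pt "-17 -12.4 23.5 0 -0.52 0 0" --pt "-17 -12.4 23.5 0 -0.52 0 0" --pt "-17 -12.4 23.5 0 -0.52 0 0" --pt "-17 -12.4 23.5 0 -0.52 0 0" --pt "-17 -12.4 23.5 0 -0.52 0 0"

```text
time: 11.0
tool_pos: [0.5209, -0.181, 0.1812]
tool_rot: [-3.141, 0.52, 2.853]
contact_force: [-0.3, 0.9, -0.3]
opening: 0.0008
grip_force: 0.0
```

```bash
python3 - <<'E'
from h import *
s=robot.observe(); print(s['time'],s['qpos'],s['tool_pos'],s['tool_rot'])
X=np.array([np.cos(-.2889),np.sin(-.2889)]);Y=np.array([-X[1],X[0]])
p=s['tool_pos']; print('tcp a b',p[:2]@X-.695,p[:2]@Y-.0985,p[2])
t=R.from_euler('xyz',s['tool_rot']).as_matrix(); print('z axis',t[:2,2]@X,t[:2,2]@Y,t[2,2])
ims=[]
for n in('wrist','side'):
    im,d,W=cloud(n); ims.append(im[...,::-1])
    a=W[...,0]*X[0]+W[...,1]*X[1]-.695; b=W[...,0]*Y[0]+W[...,1]*Y[1]-.0985; z=W[...,2]
    hsv=cv2.cvtColor(im,cv2.COLOR_RGB2HSV)
    kl=(abs(b)<.09)&(z>.15)&(z<.30)&(a>-.12)&(a<.05)
    if kl.sum()>50: print(n,'lid', np.polyfit(a[kl],z[kl],1) )
cv2.imwrite('pics/d.png',cv2.resize(np.vstack([ims[0],ims[1]]),None,fx=.78,fy=.78))
E
```

```text
11.0 [-0.54259615  0.2491677   1.98748637  0.31328111  0.41672311 -2.08023918] [ 0.52085694 -0.18098804  0.18116717] [-3.14146936  0.52028263  2.85288092]
tcp a b -0.14416536554657988 -0.12359640812787458 0.18116717293980605
z axis 0.49712540009229667 -2.970059002369481e-05 -0.8676787053402596
wrist lid [-1.76082489  0.10495403]
side lid [-1.91432346  0.09440678]
```

View pics/d.png

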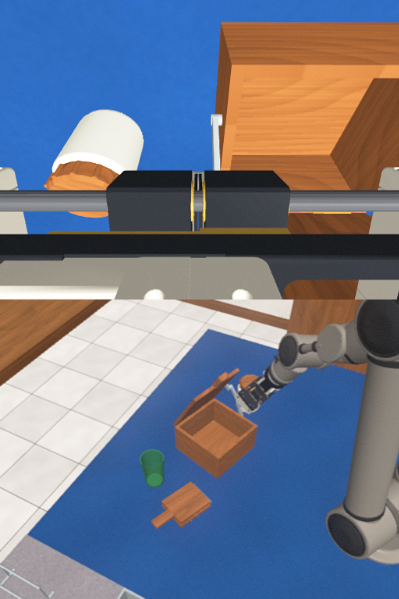

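Standoff is right (fingers at the knee in the side view around (250,385), lid still up). Push.

Request:
play_rows --pt "-0.46 0 0.89 0 0 0 0" --pt "-0.91 0 1.78 0 0 0 0" --pt "-1.2 0 2.3 0 0 0 0" --pt "-1.4 0 2.7 0 0 0 0" --pt "-1.6 0 3.1 0 0 0 0" --pt "-1.8 0 3.5 0 0 0 0" --pt "-2.0 0 3.9 0 0 0 0" --pt "-2.2 0 4.3 0 0 0 0" --pt "-2.35 0 4.6 0 0 0 0" --pt "-2.5 0 4.85 0 0 0 0"

```text
time: 12.1
tool_pos: [0.5632, -0.1931, 0.1487]
tool_rot: [3.14, 0.514, 2.853]
contact_force: [-10.3, 0.7, -2.5]
opening: 0.0004
grip_force: 4.0
```

```bash
cat > lid.py <<'E'
from h import *
s=robot.observe(); print(s['time'],s['qpos'][4],s['contact_force'])
X=np.array([np.cos(-.2889),np.sin(-.2889)]);Y=np.array([-X[1],X[0]])
im,d,W=cloud('side')
a=W[...,0]*X[0]+W[...,1]*X[1]-.695; b=W[...,0]*Y[0]+W[...,1]*Y[1]-.0985; z=W[...,2]
# lid top/back seen left of the tool
kl=(b>.0)&(b<.09)&(z>.13)&(z<.30)&(a>-.22)&(a<.05)
print('lid', kl.sum(), np.degrees(np.median(np.arctan2(z[kl]-.11,-a[kl]))))
cv2.imwrite('pics/e.png',cv2.resize(im[60:260,150:410,::-1],None,fx=2,fy=2))
E
python3 lid.py
```

```text
12.1 0.3725889994873959 [-10.28761956   0.65339056  -2.53764292]
lid 341 57.323722231424306
```

View pics/e.png

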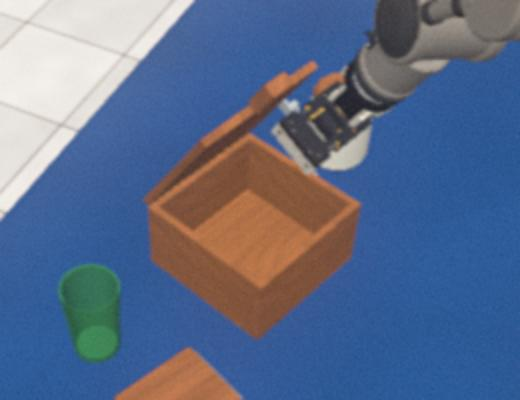

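The lid has dropped to ~57° with the finger in front of the stay, so the knee is through. Back out along the reverse line.

Request:
play_rows --pt "0.9 0 -1.8 0 0 0 0" --pt "2.3 0 -4.5 0 0 0 0" --pt "4.1 0 -8 0 0 0 0" --pt "6 0 -11.6 0 0 0 0" --pt "7.8 0 -15.2 0 0 0 0" --pt "9.6 0 -18.7 0 0 0 0" --pt "10.5 0 -20.5 0 0 0 0" --pt "10.5 0 -20.5 0 0 0 0"

```text
time: 12.95
tool_pos: [0.3796, -0.1393, 0.2786]
tool_rot: [-3.14, 0.524, 2.853]
contact_force: [0.8, 0.3, -0.4]
opening: 0.0001
grip_force: 0.0
```

```bash
python3 lid.py
```

```text
12.95 0.7324557217050497 [ 0.8399723   0.321956   -0.42804662]
lid 345 52.71025167405555
```

Sinking; wait 3 s out of the way.

Request:
play_rows --pt "0 0 0 0 0 0 0" --pt "0 0 0 0 0 0 0" --pt "0 0 0 0 0 0 0" --pt "0 0 0 0 0 0 0" --pt "0 0 0 0 0 0 0" --pt "0 0 0 0 0 0 0" --pt "0 0 0 0 0 0 0" --pt "0 0 0 0 0 0 0" --pt "0 0 0 0 0 0 0" --pt "0 0 0 0 0 0 0" --pt "0 0 0 0 0 0 0" --pt "0 0 0 0 0 0 0" --pt "0 0 0 0 0 0 0" --pt "0 0 0 0 0 0 0" --pt "0 0 0 0 0 0 0" --pt "0 0 0 0 0 0 0" --pt "0 0 0 0 0 0 0" --pt "0 0 0 0 0 0 0" --pt "0 0 0 0 0 0 0" --pt "0 0 0 0 0 0 0"

```text
time: 15.0
tool_pos: [0.3802, -0.1393, 0.2768]
tool_rot: [-3.141, 0.52, 2.853]
contact_force: [-0.2, -0.7, 0.2]
opening: 0.0004
grip_force: 0.0
```

Request:
play_rows --pt "0 0 0 0 0 0 0" --pt "0 0 0 0 0 0 0" --pt "0 0 0 0 0 0 0" --pt "0 0 0 0 0 0 0" --pt "0 0 0 0 0 0 0" --pt "0 0 0 0 0 0 0" --pt "0 0 0 0 0 0 0" --pt "0 0 0 0 0 0 0" --pt "0 0 0 0 0 0 0" --pt "0 0 0 0 0 0 0" --pt "0 0 0 0 0 0 0" --pt "0 0 0 0 0 0 0" --pt "0 0 0 0 0 0 0" --pt "0 0 0 0 0 0 0" --pt "0 0 0 0 0 0 0"

```text
time: 16.5
tool_pos: [0.3802, -0.1393, 0.2768]
tool_rot: [-3.141, 0.52, 2.853]
contact_force: [-0.3, 0.1, 0.2]
opening: 0.0005
grip_force: 0.0
```

```bash
python3 lid.py; python3 - <<'E'
from h import *
im,d,W=cloud('top')
X=np.array([np.cos(-.2889),np.sin(-.2889)]);Y=np.array([-X[1],X[0]])
a=W[...,0]*X[0]+W[...,1]*X[1]-.695; b=W[...,0]*Y[0]+W[...,1]*Y[1]-.0985; z=W[...,2]
k=(abs(b)<.08)&(a>-.19)&(a<-.02)&(z<.2)
print(k.sum(),np.polyfit(a[k],z[k],1))
m=((z>.02)&(z<.2)).astype(np.uint8); n,l,st,c=cv2.connectedComponentsWithStats(m)
for i in range(1,n):
    if st[i,4]>150: print('obj',st[i],np.round(np.nanpercentile(W[l==i],[2,98],axis=0),3).tolist())
E
```

```text
16.5 0.7317550049776739 [-0.29467643  0.140929    0.18394603]
lid 0 nan
5392 [-8.73898089e-05  1.22271705e-01]
obj [  0  65  25  67 291] [[0.759, 0.618, 0.025], [0.903, 0.662, 0.096]]
obj [181 123  35  38 792] [[0.677, 0.119, 0.024], [0.747, 0.188, 0.122]]
obj [ 242  135  110  123 8670] [[0.47, -0.178, 0.114], [0.701, 0.034, 0.126]]
obj [ 137  177   81   55 2419] [[0.514, 0.131, 0.024], [0.626, 0.302, 0.041]]
obj [ 378  179   56   42 1845] [[0.531, -0.367, 0.027], [0.615, -0.284, 0.125]]
  return _methods._mean(a, axis=axis, dtype=dtype,
  ret = ret.dtype.type(ret / rcount)
```

View pics/e.png

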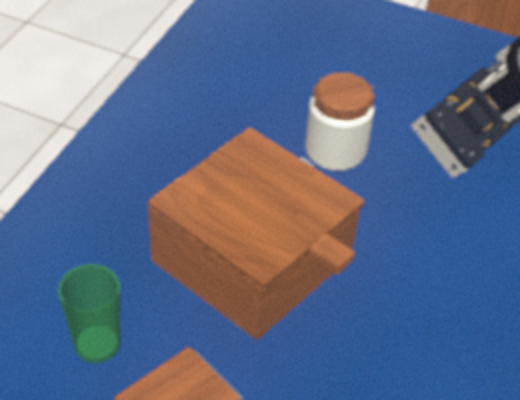

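The lid is flat shut (slope about 0), the other objects have not moved, and the gripper is clear at (460,110).

```bash
python3 -c "
from cell import robot
print(robot.hand_in())"
```

```text
the job is handed in; nothing more can be done
None
```

I opened the chest until the stay locked, left the lid standing on its own for about 3 s, then unlocked the knee and let the lid sink gently shut; the other objects had not moved, and I handed the job in at about 16.6 s (the hand-in gave no verdict).

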